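# Stand the slim whetstone in the drying rack and start the drying timer

## Robot

A 6-joint arm with a two-finger parallel gripper is mounted at the origin on a cart in front of the work surface, level with it; the furniture and walls round the work are solid. World frame = base frame: x ahead of the robot, y to its left, z up, the work surface at z = 0. Lengths are in mm, angles in degrees, forces in N, time in s.
With the tool pointing down it reaches from about 375 to 900 mm from the base axis. Payload 3.1 kg.
Tool frame: the origin (TCP) lies at the very end of the fingers, on their centre line; the grasp point (between the pads) lies 19 mm behind it; z points along the fingers, y is the direction in which the jaws open and shut (so a half turn about z gives the same grasp; the last joint's range is limited). The gripper opens to 87 mm and grips with 3 to 60 N. Pads are 19 mm wide; open, the fingers measure 117 mm over their backs; the gripper's body (75 mm by 190 mm) begins 51 mm behind the grasp point.
Start: joints at [52.913, 30.224, 82.088, -0, 67.689, -10.227], TCP at [282.343, 557.565, 190.948] pointing down, gripper open.
Joint ranges: [-176.69, 176.69], [-43.24, 126.21], [12.49, 139.97], [-82, 262], [0, 151.66], [-163.58, 163.58]. Speed limits (degrees/s): [159.86, 159.86, 180, 180, 180, 180].

## Interface

Orientations are given as [roll, pitch, yaw] about the fixed x, y, z axes, in that order (R = Rz(yaw) Ry(pitch) Rx(roll)).
In Python, from station import r gives the robot as it stands. Calls block until the motion is done:
- r.movep(position, orientation): joint-space move of the TCP to a pose.
- r.move_l(position, ori=None, max_speed=150): straight line of the TCP; ori=None keeps the orientation; max_speed is the mean speed in mm/s.
- r.goto_joints(angles): joint-space move.
- r.gripper_open() and r.grab(strength=None): open the fingers fully, or close them until they stop; strength is the grip in N (None keeps the last).
- r.wait(seconds).
- r.inverse_kinematics(position, orientation): joint angles nearest the present ones, or None.
- r.camera(name): name is "side" or "top" or "wrist"; returns the picture (384x512x3 uint8, blue, green, red); there is no depth.
- r.camera_params(name): a dict with "fx", "fy", "cx", "cy" (pixels), "view" (4x4, takes a point from world to camera coordinates). Camera axes: x right, y down, z forward; pixel columns grow to the right and rows downward; lengths in mm; the calibration is good to about 2 mm. A picture is of the moment at which its call begins: read the wrist's pose just before it. camera_params takes no time and is no camera call; for the wrist camera it gives the pose at the moment of the call.
A pose or a line that the arm cannot do raises r.PlanningError and nothing moves.
- r.job_done(): hands the job in, once; it reports no verdict.
Readings, each from a call of its own:
- r.read_time(): time.
- r.read_q(): joint angles.
- r.read_qvel(): joint speeds.
- r.read_effort(): joint torques, N m.
- r.read_eef_pos(): TCP position.
- r.read_ee_rot(): TCP orientation.
- r.read_wrist_force(): force on the tool from outside, world axes, zero at the start.
- r.read_ft_torque(): the same for the moment, N m.
- r.read_opening(): finger opening in mm.
Only numpy, scipy, OpenCV 4.12 (cv2) and the standard library are available. Lean on these libraries where they do the work, as an engineer would, in place of code of your own. Each camera call takes 0.05 s, during which the arm holds its last target.

## Task

Take the slim salmon-red whetstone out of the leaning grey cradle and gently stand it on end, upright and touching bottom, in the empty narrow slot of the wooden drying rack, without dropping it in. When it stands there by itself, set the drying timer going: press the blue key fully and let it come up again, then press the green key fully, one key at a time and never the red one. Leave the green stone in the rack and the other things on the bench where they are.

Things in the scene. Friction and masses are not known exactly. Their poses are not given: they have to be found in the camera images.
- stone_slim: slim salmon-red whetstone bar, 26 (x) x 150 (y) x 14 (z) mm, about 0.12 kg. Origin at the centre of one broad face; the stone reaches from z = 0 to 14 mm. It starts leaning in the cradle 30 degrees from vertical, its y axis pointing up along it, its top towards the robot, the face z = 0 on the board. Its upper 50 mm stand clear: grip it there, across width or thickness
- stone_mid (a point): centre of the slim stone (75 mm from either end), same axes as the stone
- cradle: fixed grey plastic cradle, foot 105 x 70 mm: a board leaning 30 degrees from vertical (top towards the cradle's -x), a foot stop, low side walls round the lowest 50 mm of the stone (2 mm clearance each side, 5 mm in front): draw the stone out along its length, 60 mm or more. Origin under the foot's centre, z up. It stands nearer to or farther from the robot than the timer
- drying_rack: fixed light-wood rack, 204 (x) x 94 (y) mm, z up, origin at the centre of its underside: three fences along x, bevelled on top, make two slots 190 mm long, open at both ends. The wider slot (y = -18 mm) holds the green stone; the narrow one (y = +21 mm) is empty. Fence tops are 57 to 60 mm above the bench
- slot_floor (a point): middle of the narrow slot's floor, 12 mm above the bench; x along the slot (190 mm), y across it (20 mm between the fences, 33 mm at the bevelled mouth), z up. The fences rise 40 mm above this floor, their bevels 5 to 8 mm more. The slim stone's 14 mm thickness fits across the slot, its 26 mm width must lie along it
- stone_green: green whetstone 60 x 180 x 20 mm standing on its long edge in the rack's wider slot, its upper edge 72 mm above the bench; origin at the centre of a broad face. Leave it there
- timer: fixed timer console, 100 x 150 mm, up to 80 mm high; its white face slopes 30 degrees towards its -x side (to the robot), with a small dark display and a row of three round spring keys, 28 mm across, 45 mm apart: blue at +y (the robot's left), green in the middle, red at -y. Origin under its centre, z up
- key_blue_top (a point): centre of the top of the blue key; its z axis is the outward normal of the sloping face (30 degrees from vertical, leaning to the timer's -x): the key is pressed along -z, 6 mm, about 5 N when fully down
- key_green_top (a point): the same of the green (middle) key
- key_red_top (a point): the same of the red key, which must not be pressed
- key_blue (a joint): travel of the blue key: 0 up, 0.006 fully down (m); it springs back
- key_green (a joint): travel of the green key, likewise
- key_red (a joint): travel of the red key, likewise
- stone_brown: brown whetstone 64 x 200 x 24 mm lying at the back; bystander
- enamel_cup: white enamel cup, 76 mm high, at the near right; bystander
- scrub_brush: wooden scrub brush 41 x 156 x 26 mm in front of the blue case; bystander

How it is judged (in metres and radians):
On the way, in this order (a step that is already met when the one before it is completed fails the run):
1. the slim stone stands on end in the narrow slot, let go (x of stone_mid in the frame of slot_floor between -0.075 and 0.075 m and y of stone_mid in the frame of slot_floor between -0.008 and 0.008 m and z of stone_mid in the frame of slot_floor between 0.066 and 0.081 m and angle between the y axis of stone_slim and the z axis of slot_floor, either way round below 0.157 rad and contact force between the fingers and stone_slim below 0.1 N and linear speed of stone_slim below 0.02 m/s), for 0.2 s.
2. the blue key is pressed down, the others up (value of joint key_blue above 0.004 m and value of joint each of key_green, key_red below 0.0015 m and x of stone_mid in the frame of slot_floor between -0.075 and 0.075 m and y of stone_mid in the frame of slot_floor between -0.008 and 0.008 m and z of stone_mid in the frame of slot_floor between 0.066 and 0.081 m and angle between the y axis of stone_slim and the z axis of slot_floor, either way round below 0.157 rad), for 0.05 s.
3. the blue key is up again (value of joint key_blue below 0.0015 m), for 0.05 s.
4. the green key is pressed down, the others up (value of joint key_green above 0.004 m and value of joint each of key_blue, key_red below 0.0015 m and x of stone_mid in the frame of slot_floor between -0.075 and 0.075 m and y of stone_mid in the frame of slot_floor between -0.008 and 0.008 m and z of stone_mid in the frame of slot_floor between 0.066 and 0.081 m and angle between the y axis of stone_slim and the z axis of slot_floor, either way round below 0.157 rad), for 0.05 s.
At the end, for the whole second after the job is handed in: The slim stone stands on end in the narrow slot, at rest and released: within 9 degrees of upright, its centre 66 to 81 mm above the slot floor, within 8 mm of the slot's middle line and 75 mm of its middle along it; all keys up (within 1.5 mm). A key is pressed at 4 mm or more (all of step 1 and value of joint each of key_blue, key_green, key_red below 0.0015 m); the robot touches nothing.
It fails at once if the red key is pressed (2.5 mm) (value of joint key_red above 0.0025 m).
It fails at once if blue and green pressed together (value of joint each of key_blue, key_green above 0.0025 m).
It fails at once if a key is pressed while the stone does not stand in the slot (value of joint any of key_blue, key_green above 0.004 m and not (x of stone_mid in the frame of slot_floor between -0.075 and 0.075 m and y of stone_mid in the frame of slot_floor between -0.008 and 0.008 m and z of stone_mid in the frame of slot_floor between 0.066 and 0.081 m and angle between the y axis of stone_slim and the z axis of slot_floor, either way round below 0.157 rad)).
It fails at once if the slim stone is dropped into the slot (faster than 0.45 m/s there) (horizontal distance between stone_mid and slot_floor below 0.09 m and z of stone_mid in the frame of slot_floor below 0.135 m and linear speed of stone_slim above 0.45 m/s).
It fails at once if a bystander is moved: the green stone by more than 20 mm, or another listed one by more than 30 mm (distance of any of stone_brown, enamel_cup, scrub_brush from where it was at the start of the episode above 0.03 m or distance of stone_green from where it was at the start of the episode above 0.02 m).
It also fails if it takes over 56 s, if anything falls off the work surface, if the arm or the gripper's body presses on something with over 40 N, if the wrist force passes 120 N, or if a joint passes its speed limit or range.

## Working session

There is one attempt and no reset: what is moved stays moved. The work goes in short steps, each a Python script; the robot and the scene stay as the last script left them, time stands still between calls to the robot, and variables do not carry over. Pictures are saved under pics/ and viewed, and the job is handed in when it is done.

```bash
ls -la && mkdir -p pics && python3 - <<'E'
from station import r
import cv2,numpy as np
np.set_printoptions(precision=2,suppress=True)
for n in ["side","top","wrist"]:
    p=r.camera_params(n); print(n,p["fx"],p["fy"],p["cx"],p["cy"]);print(np.array(p["view"]))
    cv2.imwrite(f"pics/{n}0.png",r.camera(n))
print(r.read_time(),r.read_eef_pos(),r.read_ee_rot(),r.read_opening(),r.read_wrist_force())
E
```

```text
total 12
drwxr-xr-x  3 agent agent 4096 Dec  6 21:00 .
drwxr-xr-x 23 root  root  4096 Dec  6 21:00 ..
drwxr-xr-x  2 agent agent 4096 Dec  6 21:00 pics
side 381.34097260964086 381.34097260964086 256.68277451423285 188.14232981018426
[[   0.29   -0.96    0.01 -136.14]
 [  -0.81   -0.25   -0.54  498.47]
 [   0.52    0.15   -0.84 1048.36]
 [   0.      0.      0.      1.  ]]
top 348.14787882255683 348.14787882255683 252.72122448165993 189.24365417400963
[[   0.03   -1.      0.04  -17.61]
 [  -0.99   -0.03   -0.1   555.85]
 [   0.1    -0.03   -0.99 1036.16]
 [   0.      0.      0.      1.  ]]
wrist 337.26127425924216 337.26127425924216 251.67285571665292 189.69178938653036
[[   0.45    0.89   -0.   -624.3 ]
 [   0.86   -0.43    0.27  -33.15]
 [   0.24   -0.12   -0.96  391.  ]
 [   0.      0.      0.      1.  ]]
0.15 [281.97 557.09 190.18] [-179.91   -0.02  153.14] 86.49478686360274 [ 0.6  -0.11 -0.49]
```

View pics/side0.png

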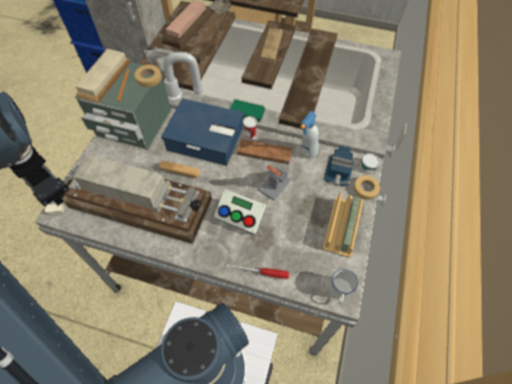

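View pics/top0.png

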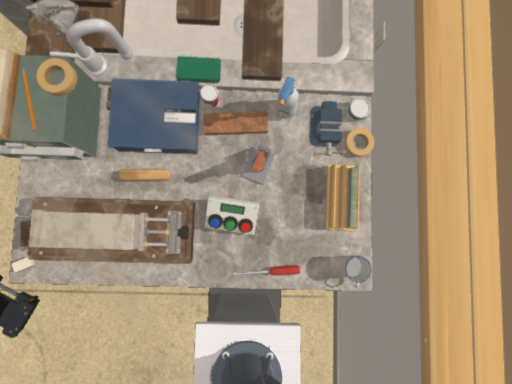

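View pics/wrist0.png

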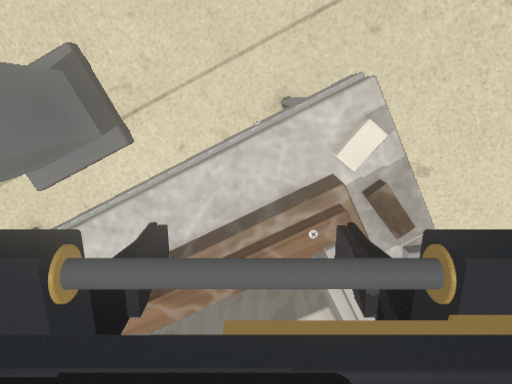

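The side and top views show the timer around (232,215) in the top view. The cradle with the red stone is at about (258,162), behind the timer, and the rack at about (342,197) is on the robot's right. I'll zoom in.

```bash
python3 - <<'E'
import cv2,numpy as np
t=cv2.imread("pics/top0.png");s=cv2.imread("pics/side0.png")
cv2.imwrite("pics/t_z.png",cv2.resize(t[140:280,180:380],None,fx=4,fy=4,interpolation=cv2.INTER_CUBIC))
cv2.imwrite("pics/s_z.png",cv2.resize(s[155:305,200:380],None,fx=4,fy=4,interpolation=cv2.INTER_CUBIC))
E
```

```text
(no output)
```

View pics/t_z.png

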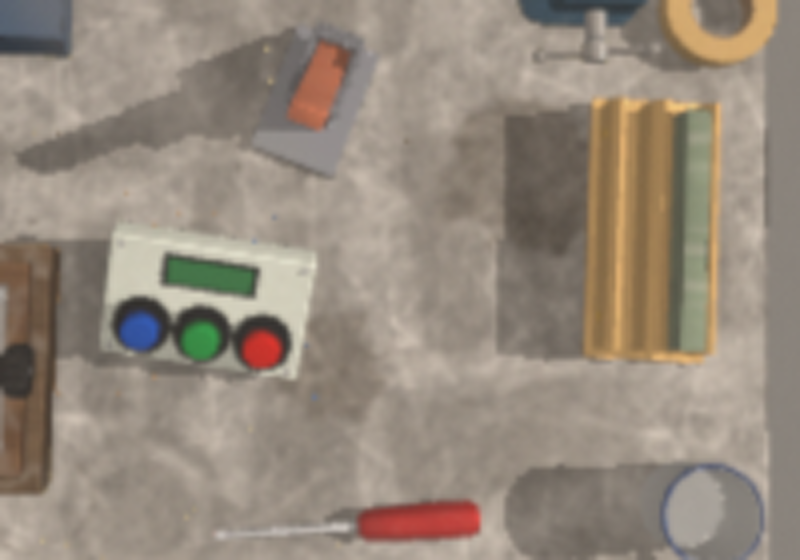

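View pics/s_z.png

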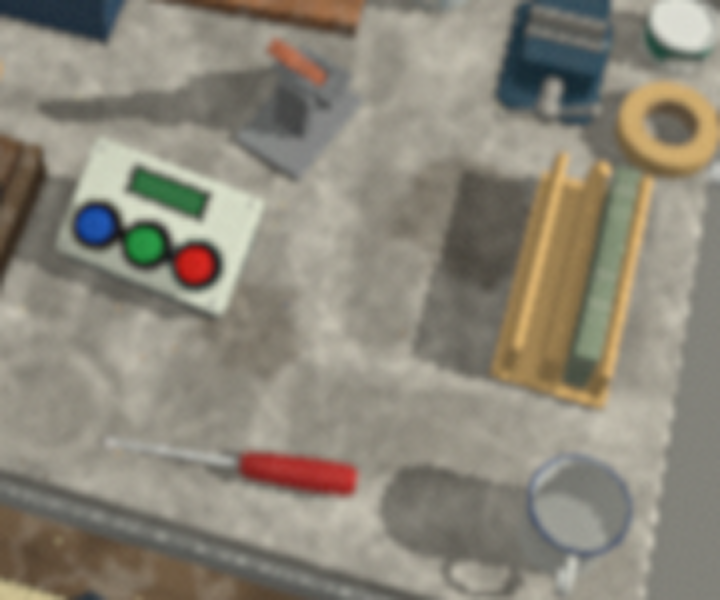

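```bash
cat > h.py <<'E'
import numpy as np, cv2
np.set_printoptions(precision=2,suppress=True)
def ray(P,uv):
    V=np.array(P["view"]);R=V[:3,:3];t=V[:3,3]
    d=R.T@np.array([(uv[0]-P["cx"])/P["fx"],(uv[1]-P["cy"])/P["fy"],1.0])
    return -R.T@t, d/np.linalg.norm(d)
def onz(P,uv,z):
    o,d=ray(P,uv); return o+d*(z-o[2])/d[2]
def tri(obs):
    A=np.zeros((3,3));b=np.zeros(3)
    for P,uv in obs:
        o,d=ray(P,uv);M=np.eye(3)-np.outer(d,d);A+=M;b+=M@o
    x=np.linalg.solve(A,b)
    return x,[np.linalg.norm((np.eye(3)-np.outer(ray(P,uv)[1],ray(P,uv)[1]))@(x-ray(P,uv)[0])) for P,uv in obs]
def proj(P,X):
    V=np.array(P["view"]);c=V[:3,:3]@np.array(X)+V[:3,3]
    return np.array([P["fx"]*c[0]/c[2]+P["cx"],P["fy"]*c[1]/c[2]+P["cy"]])
def blobs(img,lo,hi,roi=None,amin=15):
    h=cv2.cvtColor(img,cv2.COLOR_BGR2HSV)
    m=cv2.inRange(h,np.array(lo),np.array(hi))
    if roi is not None:
        k=np.zeros_like(m);u0,v0,u1,v1=roi;k[v0:v1,u0:u1]=255;m&=k
    n,l,s,c=cv2.connectedComponentsWithStats(m)
    o=sorted([(int(s[i,4]),c[i],s[i,:4],(l==i)) for i in range(1,n) if s[i,4]>=amin],key=lambda a:-a[0])
    return o
E
python3 - <<'E'
from h import *
from station import r
Pt,Ps=r.camera_params("top"),r.camera_params("side")
t=cv2.imread("pics/top0.png");s=cv2.imread("pics/side0.png")
cols={"blue":((105,150,80),(130,255,255)),"green":((55,120,70),(85,255,255)),"red":((0,190,120),(6,255,255)),"stone":((3,100,90),(14,190,255))}
rt=dict(blue=(200,205,265,240),green=(200,205,265,240),red=(200,205,265,240),stone=(240,140,280,185))
rs=dict(blue=(210,195,270,235),green=(210,205,270,235),red=(210,195,270,240),stone=(260,160,290,182))
for k in cols:
    a=blobs(t,*cols[k],roi=rt[k]);b=blobs(s,*cols[k],roi=rs[k])
    print(k,[(x[0],x[1],x[2]) for x in a[:2]],[(x[0],x[1],x[2]) for x in b[:2]])
    print(tri([(Pt,a[0][1]),(Ps,b[0][1])]), onz(Pt,a[0][1],60)) if a and b else 0
f=lambda u,v:(180+u/4,140+v/4)
for n,uv in dict(r00=(592,98),r10=(720,102),r01=(585,356),r11=(712,360)).items(): print(n,onz(Pt,f(*uv),57))
E
```

```text
blue [(57, array([214.39, 222.35]), array([210, 219,   9,   8], dtype=int32))] [(70, array([223.39, 210.83]), array([219, 207,  10,   9], dtype=int32))]
(array([452.36, 108.98,  60.45]), [np.float64(0.10369908288138113), np.float64(0.10369908288131663)]) [452.33 109.11  60.  ]
green [(61, array([229.82, 224.57]), array([226, 221,   9,   8], dtype=int32))] [(71, array([235.68, 215.8 ]), array([231, 212,  10,   9], dtype=int32)), (17, array([246.65, 205.65]), array([242, 205,   9,   3], dtype=int32))]
(array([446.97,  64.3 ,  60.33]), [np.float64(0.41548890158582397), np.float64(0.41548890158581886)]) [447.1   63.92  60.  ]
red [(46, array([245.22, 227.04]), array([242, 224,   8,   7], dtype=int32))] [(62, array([248.26, 220.74]), array([244, 217,   9,   9], dtype=int32))]
(array([440.95,  19.36,  62.28]), [np.float64(0.6420123811041847), np.float64(0.6420123811041887)]) [441.14  18.71  60.  ]
stone [(184, array([259.24, 161.17]), array([252, 151,  15,  21], dtype=int32))] [(56, array([273.62, 170.  ]), array([267, 165,  14,  11], dtype=int32))]
(array([628.73, -12.92, 104.83]), [np.float64(2.259691002277887), np.float64(2.2596910022779224)]) [637.65 -17.34  60.  ]
r00 [ 635.13 -225.11   57.  ]
r10 [ 635.37 -322.67   57.  ]
r01 [ 441.84 -221.14   57.  ]
r11 [ 441.44 -316.17   57.  ]
```

```bash
python3 - <<'E'
from h import *
from station import r
from scipy.spatial.transform import Rotation as Ro
P=r.camera_params("wrist");V=np.array(P["view"])
p=np.array(r.read_eef_pos());R=Ro.from_euler("xyz",r.read_ee_rot(),degrees=True).as_matrix()
C=-V[:3,:3].T@V[:3,3]
print("cam in tool",R.T@(C-p),"\naxes in tool (cols x,y,z)\n",R.T@V[:3,:3].T)
E
```

```text
cam in tool [  73.27    0.42 -194.15] 
axes in tool (cols x,y,z)
 [[ 0.   -0.96 -0.27]
 [ 1.    0.   -0.  ]
 [ 0.   -0.27  0.96]]
```

```bash
cat >> h.py <<'E'
from scipy.spatial.transform import Rotation as Ro
def eul(x,y,z):
    return list(Ro.from_matrix(np.column_stack([x,y,z])).as_euler("xyz",degrees=True))
def tilted(yaw,flip=1,tilt=30):
    """tool z = (sin t,0,-cos t) in frame yawed; tool y = -flip*frame y"""
    Z=Ro.from_euler("z",yaw,degrees=True).as_matrix();t=np.radians(tilt)
    z=Z@np.array([np.sin(t),0,-np.cos(t)]);y=Z@np.array([0,-flip,0.]);x=np.cross(y,z)
    return eul(x,y,z)
E
python3 - <<'E'
from h import *
from station import r
for n,p,o in [("rack",(538,-220,260),(180,0,88)),("place",(538,-250,118),(180,0,88)),("cr+",(562,17,219),tilted(-24.4)),("cr-",(562,17,219),tilted(-24.4,-1)),("key",(452,109,61),tilted(-7.2)),("key-",(452,109,61),tilted(-7.2,-1))]:
    print(n,np.round(o,1),r.inverse_kinematics(p,o))
print(r.read_time())
r.movep((538,-220,260),(180,0,88)); print(r.read_time(),r.read_eef_pos())
P=r.camera_params("wrist");cv2.imwrite("pics/w1.png",r.camera("wrist"));np.save("w1.npy",P,allow_pickle=True)
E
```

```text
rack [180   0  88] [-33.25  22.68  83.65   0.    73.67 -31.25]
place [180   0  88] [-35.71  33.    90.71   0.    56.29 -33.71]
cr+ [180.  -30.  -24.4] [ -3.44  15.9  111.56 -23.91  26.19 130.04]
cr- [180.   30.  155.6] [ -3.44  15.9  111.56 -23.91  26.19 -49.96]
key [180.  -30.   -7.2] [  3.79  34.48 134.92 196.44  19.69 -95.98]
key- [180.   30.  172.8] [  3.79  34.48 134.92 196.44  19.69  84.02]
0.15
3.0417 [ 538.26 -219.1   259.93]
```

View pics/w1.png

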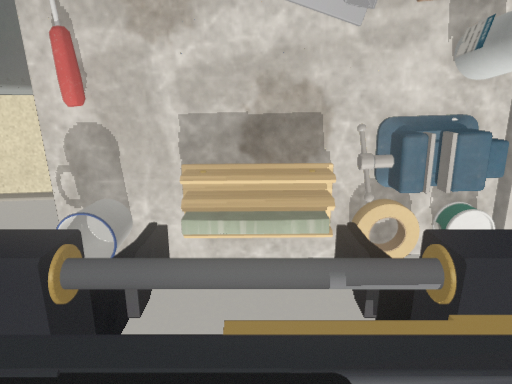

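```bash
python3 - <<'E'
import cv2
t=cv2.imread("pics/w1.png")
cv2.imwrite("pics/w1_z.png",cv2.resize(t[150:250,165:350],None,fx=4.3,fy=5.5,interpolation=cv2.INTER_CUBIC))
E
```

```text
(no output)
```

View pics/w1_z.png

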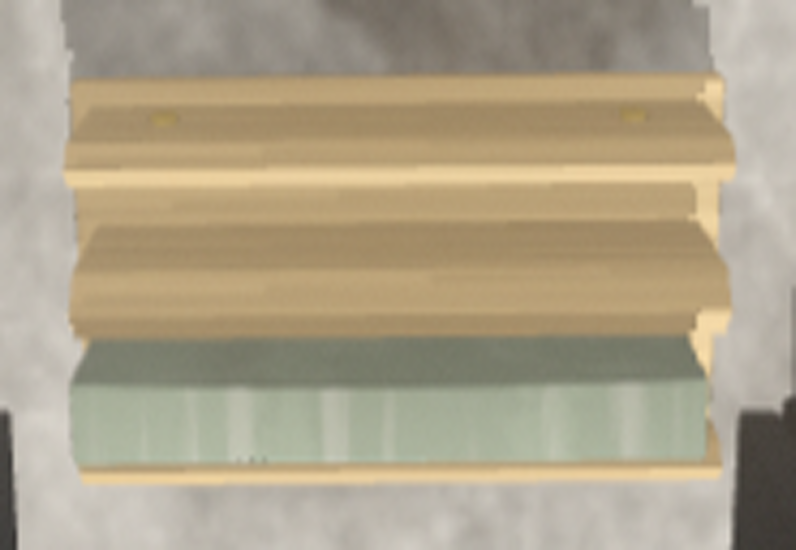

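```bash
python3 - <<'E'
from h import *
P=np.load("w1.npy",allow_pickle=True).item()
g=cv2.cvtColor(cv2.imread("pics/w1.png"),cv2.COLOR_BGR2GRAY).astype(float)
# row gradients at several columns
for u0 in (190,215,240,265,290,315):
    c=g[155:245,u0-4:u0+5].mean(1);print(u0,"cam y")
    d=np.gradient(c);pk=[i for i in range(1,len(d)-1) if abs(d[i])>5 and abs(d[i])>=abs(d[i-1]) and abs(d[i])>abs(d[i+1])]
    for i in pk:
        den=d[i-1]-2*d[i]+d[i+1];s=.5*(d[i-1]-d[i+1])/den if den else 0
        v=155+i+s;print("   row %.1f d %.0f"%(v,d[i])," y@z: ",[ "%d:%.1f"%(z,onz(P,(u0,v),z)[1]) for z in (0,12,52,57,60,72)], "x52 %.1f"%onz(P,(u0,v),52)[0])
f=lambda u,v:(165+u/4.3,150+v/5.5)
for n,uv,z in [("A end L",(65,175),57),("A end R",(735,172),57),("green topL",(70,385),72),("green topR",(708,385),72),("green topL2",(72,462),72),("green topR2",(708,460),72)]: print(n,onz(P,f(*uv),z))
E
```

```text
190 cam y
   row 164.4 d 12  y@z:  ['0:-233.1', '12:-230.8', '52:-223.1', '57:-222.1', '60:-221.6', '72:-219.2'] x52 463.8
   row 168.9 d -11  y@z:  ['0:-239.5', '12:-237.0', '52:-228.7', '57:-227.7', '60:-227.1', '72:-224.6'] x52 463.3
   row 175.6 d 11  y@z:  ['0:-248.9', '12:-246.2', '52:-237.1', '57:-236.0', '60:-235.3', '72:-232.5'] x52 462.6
   row 178.1 d -5  y@z:  ['0:-252.4', '12:-249.5', '52:-240.1', '57:-239.0', '60:-238.3', '72:-235.4'] x52 462.4
   row 180.6 d 23  y@z:  ['0:-255.9', '12:-253.0', '52:-243.3', '57:-242.1', '60:-241.3', '72:-238.4'] x52 462.1
   row 183.6 d -16  y@z:  ['0:-260.3', '12:-257.2', '52:-247.1', '57:-245.9', '60:-245.1', '72:-242.1'] x52 461.8
   row 190.8 d -9  y@z:  ['0:-270.6', '12:-267.3', '52:-256.3', '57:-254.9', '60:-254.1', '72:-250.8'] x52 461.0
   row 199.2 d 10  y@z:  ['0:-282.8', '12:-279.2', '52:-267.1', '57:-265.6', '60:-264.7', '72:-261.1'] x52 460.2
   row 203.0 d -5  y@z:  ['0:-288.5', '12:-284.8', '52:-272.2', '57:-270.6', '60:-269.7', '72:-265.9'] x52 459.7
   row 207.3 d -8  y@z:  ['0:-294.9', '12:-291.0', '52:-277.8', '57:-27
[... 7088 characters left out ...]
9.5', '72:-275.4'] x52 616.2
   row 210.5 d -12  y@z:  ['0:-305.5', '12:-301.3', '52:-287.2', '57:-285.5', '60:-284.4', '72:-280.2'] x52 616.2
   row 219.0 d 22  y@z:  ['0:-318.5', '12:-313.9', '52:-298.7', '57:-296.8', '60:-295.7', '72:-291.1'] x52 616.4
   row 234.8 d 23  y@z:  ['0:-342.9', '12:-337.7', '52:-320.3', '57:-318.1', '60:-316.8', '72:-311.6'] x52 616.8
   row 237.2 d -10  y@z:  ['0:-346.7', '12:-341.3', '52:-323.6', '57:-321.4', '60:-320.1', '72:-314.8'] x52 616.9
A end L [ 450.97 -243.24   57.  ]
A end R [ 640.05 -248.83   57.  ]
green topL [ 451.5  -286.97   72.  ]
green topR [ 630.37 -292.91   72.  ]
green topL2 [ 450.45 -305.13   72.  ]
green topR2 [ 630.88 -310.66   72.  ]
```

The wrist view shows the empty slot between the bevel edges at rows 183 and 198. That puts the slot's middle line at y≈-259.0 for x=538, with a yaw of -1.5°. Next I'll look at the cradle from the tilted pre-grasp pose.

```bash
python3 - <<'E'
from h import *
from station import r
o=tilted(-24.4)
r.movep((562,17,225),o); print(r.read_time(),r.read_eef_pos(),r.read_q())
P=r.camera_params("wrist");im=r.camera("wrist");cv2.imwrite("pics/w2.png",im);np.save("w2.npy",P,allow_pickle=True)
E
```

```text
5.4667 [562.25  16.81 225.13] [ -3.46  15.31 111.1  -23.09  27.13 129.11]
```

View pics/w2.png

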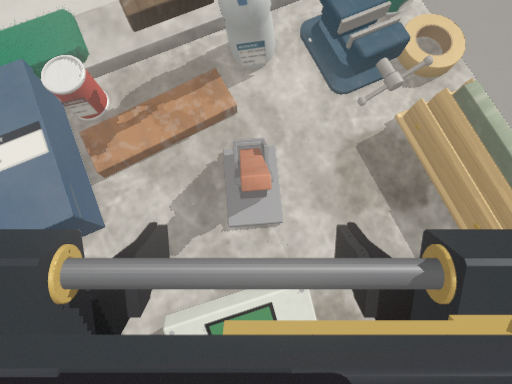

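```bash
python3 - <<'E'
import cv2
t=cv2.imread("pics/w2.png")
cv2.imwrite("pics/w2_z.png",cv2.resize(t[130:235,210:300],None,fx=5.6,fy=5.6,interpolation=cv2.INTER_CUBIC))
E
```

```text
(no output)
```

View pics/w2_z.png

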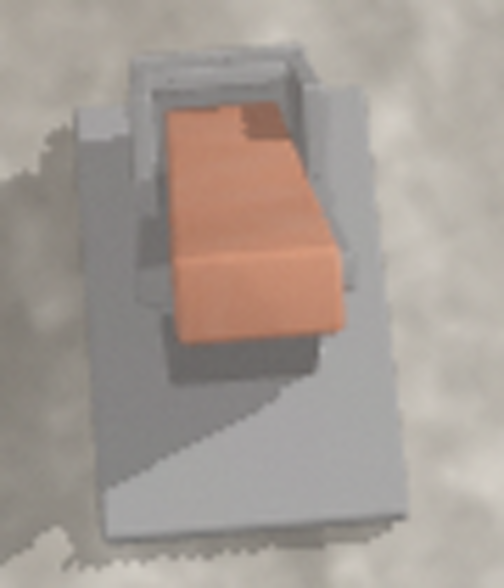

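```bash
python3 - <<'E'
from h import *
P=np.load("w2.npy",allow_pickle=True).item()
f=lambda u,v:(210+(u+.5)/5.6-.5,130+(v+.5)/5.6-.5)
for z in (6,10,15):
    a=onz(P,f(107,535),z);b=onz(P,f(407,513),z);d=a-b;print("foot near",z,a,b,np.linalg.norm(d[:2]),"yaw",np.degrees(np.arctan2(-d[0],d[1])))
a,b=onz(P,f(175,258),150),onz(P,f(338,248),150);d=a-b;print("end",np.linalg.norm(d),np.degrees(np.arctan2(-d[0],d[1])))
a,b=onz(P,f(182,342),143),onz(P,f(343,328),143);d=a-b;print("end2",np.linalg.norm(d),np.degrees(np.arctan2(-d[0],d[1])))
E
python3 - <<'E'
import cv2
t=cv2.imread("pics/top0.png");s=cv2.imread("pics/side0.png")
a=cv2.resize(t[145:187,240:282],None,fx=9,fy=9,interpolation=cv2.INTER_CUBIC)
b=cv2.resize(s[157:199,252:294],None,fx=9,fy=9,interpolation=cv2.INTER_CUBIC)
cv2.imwrite("pics/ts_z.png",cv2.hconcat([a,b]))
E
```

```text
foot near 6 [601.77  31.19   6.  ] [578.34 -32.67   6.  ] 68.02002405512835 yaw -20.14633798905947
foot near 10 [601.11  31.19  10.  ] [577.91 -32.07  10.  ] 67.37824875473079 yaw -20.14633798905952
foot near 15 [600.29  31.18  15.  ] [577.36 -31.32  15.  ] 66.57602962923389 yaw -20.14633798905957
end 25.304328228415933 -20.699860630108624
end2 25.384181037085963 -19.23564986334564
```

View pics/ts_z.png

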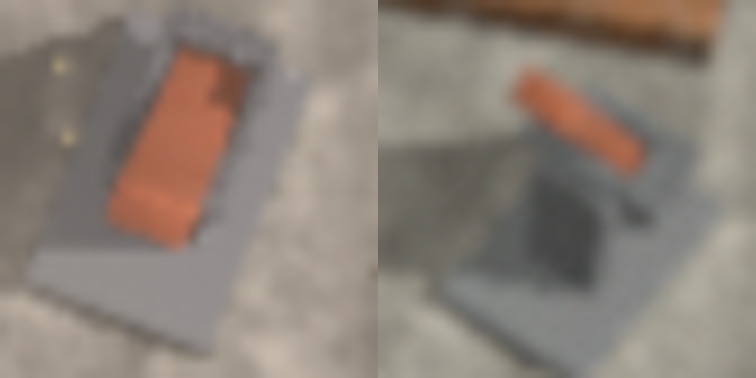

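```bash
cat > solve_stone.py <<'E'
from h import *
from station import r
from scipy.optimize import least_squares
P=np.load("w2.npy",allow_pickle=True).item();Pt,Ps=r.camera_params("top"),r.camera_params("side")
f=lambda u,v:(210+(u+.5)/5.6-.5,130+(v+.5)/5.6-.5)
ft=lambda u,v:(240+(u+.5)/9-.5,145+(v+.5)/9-.5)
fs=lambda u,v:(252+(u-378+.5)/9-.5,157+(v+.5)/9-.5)
obs=[(P,f(175,258),13,14),(P,f(338,248),-13,14),(P,f(182,342),13,0),(P,f(343,328),-13,0),
(Pt,ft(107,217),13,0),(Pt,ft(180,250),-13,0),
(Ps,fs(513,95),13,0),(Ps,fs(533,66),13,14),(Ps,fs(650,150),-13,14),(Ps,fs(630,178),-13,0)]
def axes(yaw):
    Z=Ro.from_euler("z",yaw,degrees=True).as_matrix();s,c=.5,3**.5/2
    return Z@np.array([[0,-s,c],[1,0,0],[0,c,s]])
def res(p,sel):
    A=axes(p[3]);o=[]
    for i in sel:
        Q,uv,x,z=obs[i];o+=list((proj(Q,p[:3]+A@np.array([x,75,z]))-uv))
    return np.array(o)
for sel in (range(4),range(4,10),range(10)):
    S=least_squares(res,[632,-15,85,-20],args=(list(sel),),loss="soft_l1");A=axes(S.x[3])
    print(S.x,"top mid",S.x[:3]+A@np.array([0,75,7]),"rms px",np.sqrt(np.mean(res(S.x,list(sel))**2)))
print(res(S.x,list(range(10))).reshape(-1,2))
E
python3 solve_stone.py
```

```text
[635.35 -17.4   68.85 -19.87] top mid [605.79  -6.71 137.3 ] rms px 0.19675819968214273
[632.5  -21.44  65.94 -25.63] top mid [604.16  -7.84 134.39] rms px 2.9860658586002122
[635.53 -17.79  67.55 -20.22] top mid [606.02  -6.92 136.  ] rms px 2.358366600072735
[[ 0.32  0.02]
 [ 0.02 -0.2 ]
 [ 0.16 -0.02]
 [-0.14  0.48]
 [ 0.04 -0.7 ]
 [ 0.65 -0.87]
 [ 0.27  2.14]
 [ 0.31  1.73]
 [-6.23 -3.65]
 [-6.29 -3.11]]
```

```bash
python3 - <<'E'
from h import *
from station import r
yaw=-20.1;o=tilted(yaw)
Z=Ro.from_euler("z",yaw,degrees=True).as_matrix();u=Z@np.array([-.5,0,3**.5/2])
top=np.array([605.8,-6.8,137.])
r.movep(top+40*u,o); print(r.read_time(),r.read_eef_pos(),r.read_ee_rot())
P=r.camera_params("wrist");im=r.camera("wrist");cv2.imwrite("pics/w3.png",im);np.save("w3.npy",P,allow_pickle=True)
uv=proj(P,top);print(uv)
c=im[90:240,180:330];cv2.imwrite("pics/w3_z.png",cv2.resize(c,None,fx=4,fy=4,interpolation=cv2.INTER_CUBIC))
E
```

```text
5.875 [586.28  -0.6  170.57] [179.96 -29.83 -20.22]
[250.9  199.99]
```

View pics/w3_z.png

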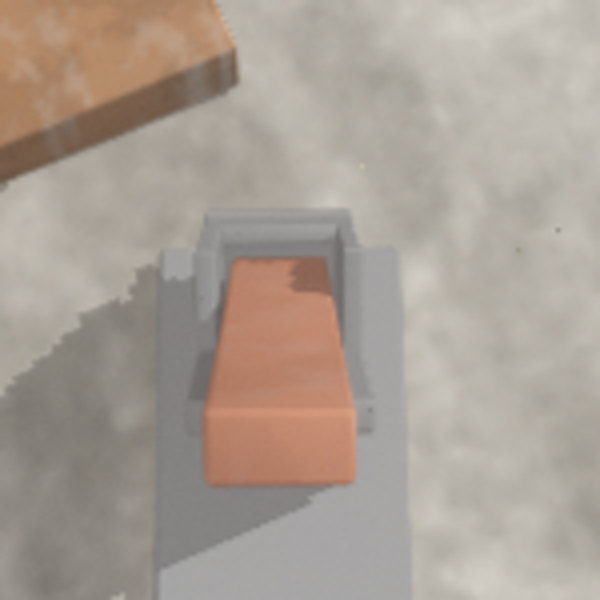

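```bash
cat > s2.py <<'E'
exec(open("solve_stone.py").read().split("for sel in")[0])
P3=np.load("w3.npy",allow_pickle=True).item()
g=lambda u,v:(180+(u+.5)/4-.5,90+(v+.5)/4-.5)
obs=obs[:6]+[(P3,g(205,408),13,14),(P3,g(356,408),-13,14),(P3,g(205,486),13,0),(P3,g(356,486),-13,0)]
for sel in ([6,7,8,9],[0,1,2,3,6,7,8,9],range(10)):
    S=least_squares(res,[632,-15,85,-20],args=(list(sel),));A=axes(S.x[3])
    print(S.x,"top mid",S.x[:3]+A@np.array([0,75,7]),"rms px",np.sqrt(np.mean(res(S.x,list(sel))**2)))
np.save("stone.npy",S.x)
E
python3 s2.py
```

```text
[632.15 -15.68  80.22 -20.21] top mid [602.65  -4.82 148.67] rms px 0.1154436016270414
[632.44 -15.84  79.49 -20.08] top mid [602.92  -5.05 147.94] rms px 0.42904419782872033
[632.4  -15.85  79.59 -20.09] top mid [602.87  -5.05 148.04] rms px 0.41891076378035597
```

```bash
python3 - <<'E'
from h import *
from station import r
yaw=-20.1;o=tilted(yaw)
Z=Ro.from_euler("z",yaw,degrees=True).as_matrix();u=Z@np.array([-.5,0,3**.5/2])
top=np.array([602.9,-5.05,148.])
r.move_l(top+15*u,o,max_speed=60)
r.move_l(top-42*u,o,max_speed=100); print(r.read_time(),r.read_eef_pos(),r.read_wrist_force())
r.grab(25); print("opening",r.read_opening(),r.read_wrist_force(),r.read_time())
P=r.camera_params("wrist");im=r.camera("wrist");cv2.imwrite("pics/w4.png",im)
E
```

```text
7.025 [622.49 -12.21 111.63] [0.14 0.22 0.47]
opening 25.853543361500908 [-0.21 -0.88  0.22] 8.0417
```

View pics/w4.png

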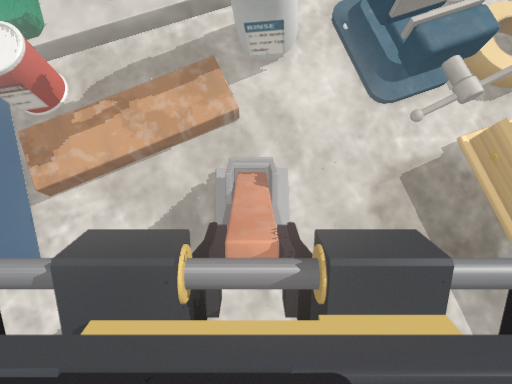

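The stone is held between the fingers, with the opening at 25.9 mm and its end face at about (252,245). I'll draw it out along its length.

```bash
python3 - <<'E'
from h import *
from station import r
yaw=-20.1
Z=Ro.from_euler("z",yaw,degrees=True).as_matrix();u=Z@np.array([-.5,0,3**.5/2])
p=np.array(r.read_eef_pos())
r.move_l(p+15*u,max_speed=60);print(r.read_wrist_force(),r.read_opening())
r.move_l(p+95*u,max_speed=120)
p=np.array(r.read_eef_pos());print(p,r.read_wrist_force(),r.read_opening(),r.read_time())
r.move_l([p[0]+0,p[1]-60,265],max_speed=200)
r.movep((543,-259.1,265),(180,0,88.5))
print(r.read_time(),r.read_eef_pos(),r.read_ee_rot(),r.read_q(),r.read_opening(),r.read_wrist_force())
P=r.camera_params("wrist");im=r.camera("wrist");cv2.imwrite("pics/w5.png",im);np.save("w5.npy",P,allow_pickle=True)
cv2.imwrite("pics/t5.png",cv2.resize(r.camera("top")[140:260,280:400],None,fx=4,fy=4,interpolation=cv2.INTER_CUBIC))
cv2.imwrite("pics/s5.png",cv2.resize(r.camera("side")[130:280,270:420],None,fx=4,fy=4,interpolation=cv2.INTER_CUBIC))
E
```

```text
[ 0.61 -0.71 -1.09] 25.863767937546264
[577.88   3.99 193.46] [-2.22  1.12  3.88] 25.93876012146078 9.3083
11.925 [ 542.98 -258.49  264.58] [-179.97   -0.02   88.52] [-36.09  24.18  80.39   0.    75.47 -34.61] 25.57319075172932 [ 0.25 -0.69 -0.19]
```

View pics/w5.png

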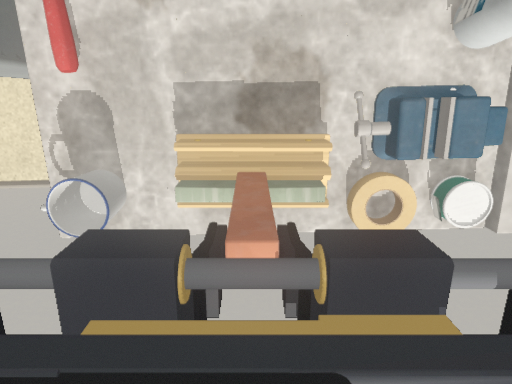

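View pics/s5.png

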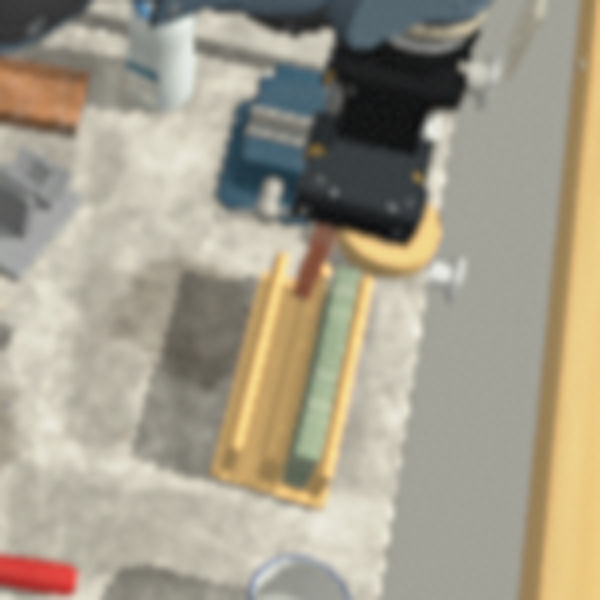

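```bash
python3 - <<'E'
from h import *
im=cv2.imread("pics/w5.png");P=np.load("w5.npy",allow_pickle=True).item()
cv2.imwrite("pics/w5_z.png",cv2.resize(im[120:270,170:340],None,fx=4.5,fy=4,interpolation=cv2.INTER_CUBIC))
h=cv2.cvtColor(im,cv2.COLOR_BGR2HSV);print(h[175:260:12,252])
E
```

```text
[[ 11 115 160]
 [ 11 111 163]
 [ 10 107 164]
 [  9 102 162]
 [  9 110 157]
 [  9 116 163]
 [ 10 106 224]
 [  9  18 100]]
```

View pics/w5_z.png

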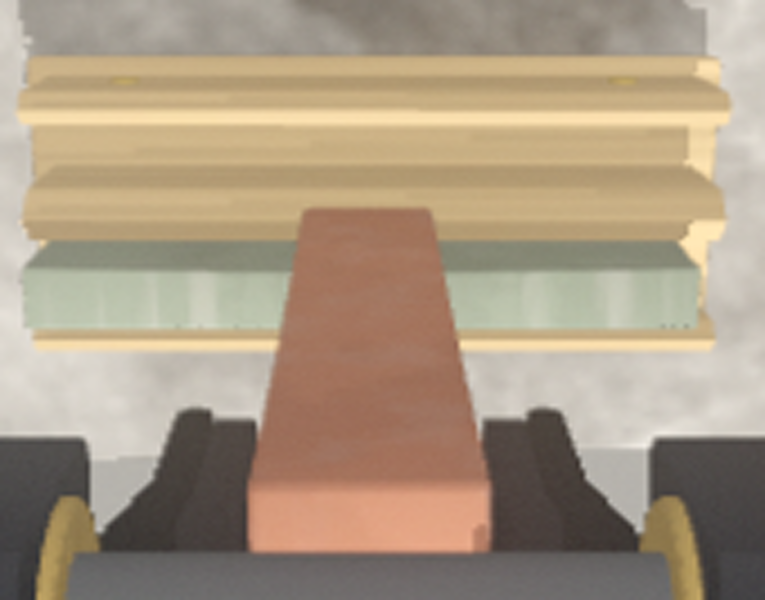

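```bash
python3 - <<'E'
from h import *
P=np.load("w5.npy",allow_pickle=True).item()
f=lambda u,v:(170+(u+.5)/4.5-.5,120+(v+.5)/4-.5)
V=np.array(P["view"])
for n,a,b in (("bot",(303,209),(432,209)),("top",(249,483),(490,483))):
    w=(b[0]-a[0])/4.5;z=P["fx"]*26/w;m=f((a[0]+b[0])/2,a[1])
    c=np.array([(m[0]-P["cx"])/P["fx"]*z,(m[1]-P["cy"])/P["fy"]*z,z]);print(n,V[:3,:3].T@(c-V[:3,3]))
for z in (150,157,164): print("botfront",z,onz(P,f(367,209),z))
for z in (301,307): print("topfront",z,onz(P,f(370,483),z))
for n,v,z in (("A top",108,57),("A bev",124,52),("B foot",166,12),("B bev",190,52)): print(n,[onz(P,f(u,v),z)[1] for u in (367,)],onz(P,f(367,v),z)[0])
E
```

```text
bot [ 543.16 -251.32  159.72]
top [ 543.49 -252.5   307.6 ]
botfront 150 [ 542.99 -253.47  150.  ]
botfront 157 [ 543.04 -251.92  157.  ]
botfront 164 [ 543.09 -250.37  164.  ]
topfront 301 [ 543.48 -255.46  301.  ]
topfront 307 [ 543.54 -252.78  307.  ]
A top [np.float64(-243.2854766953903)] 543.1300021380843
A bev [np.float64(-248.87250888512665)] 542.9804065422067
B foot [np.float64(-269.3379610021378)] 542.4038999630228
B bev [np.float64(-269.2565776682221)] 542.4586168057541
```

```bash
python3 - <<'E'
from h import *
from station import r
r.move_l((543,-259.1,170),(180,0,88.5),max_speed=150)
r.move_l((543,-259.1,127),max_speed=60);f0=np.array(r.read_wrist_force());print(r.read_eef_pos(),f0,r.read_time())
z=127
while z>108:
    z-=1.0; r.move_l((543,-259.1,z),max_speed=20)
    f=np.array(r.read_wrist_force())
    print(z,r.read_eef_pos()[2],f)
    if f[2]-f0[2]>4 : break
print(r.read_time(),r.read_opening())
cv2.imwrite("pics/w6.png",r.camera("wrist"))
E
```

```text
[ 543.26 -259.28  127.12] [-0.34 -0.09 -1.27] 13.725
126.0 126.324025413109 [ 0.6  -0.1  -1.18]
125.0 125.01366512127609 [ 0.84 -0.1  -0.88]
124.0 123.90996715100864 [ 0.94  0.28 -1.2 ]
123.0 122.89369783100756 [-0.05 -0.12 -1.9 ]
122.0 121.92353501760049 [ 0.2  -0.53 -1.07]
121.0 120.89775109883738 [-1.26 -0.4  -1.21]
120.0 119.89737042978163 [ 0.92 -0.15 -1.  ]
119.0 118.92077388986408 [-0.41  0.67 -0.62]
118.0 117.91097556686329 [ 0.74  0.22 -1.15]
117.0 116.9175226093573 [-0.12 -0.95 -1.14]
116.0 115.89955936707746 [ 0.19  0.57 -1.7 ]
115.0 114.8980409588719 [ 0.45 -0.29 -0.92]
114.0 114.36823178334107 [-0.76 -0.68  1.7 ]
113.0 114.2997552624703 [-1.38  0.73  6.06]
17.225 25.86467258271265
```

View pics/w6.png

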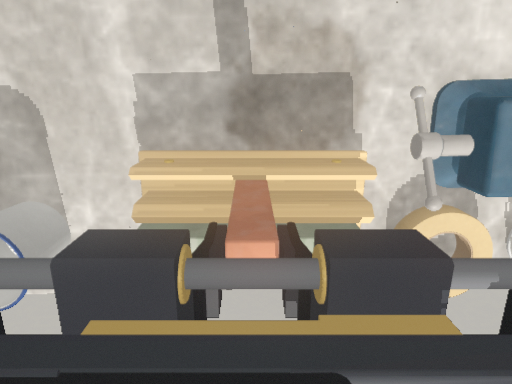

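```bash
python3 - <<'E'
from h import *
from station import r
r.move_l((543,-259.1,114.1),max_speed=20);r.wait(.2)
print(r.read_eef_pos(),r.read_wrist_force())
r.gripper_open();r.wait(.3)
print(r.read_time(),r.read_opening(),r.read_wrist_force())
cv2.imwrite("pics/w7.png",r.camera("wrist"))
r.move_l((543,-259.1,240),max_speed=150);r.wait(.1)
P=r.camera_params("wrist");np.save("w8.npy",P,allow_pickle=True);cv2.imwrite("pics/w8.png",r.camera("wrist"));print(r.read_time())
E
```

```text
[ 543.2  -259.26  114.32] [-0.1   0.77  3.93]
19.225 86.94322156984454 [-0.12  0.21  0.41]
20.4167
```

View pics/w8.png

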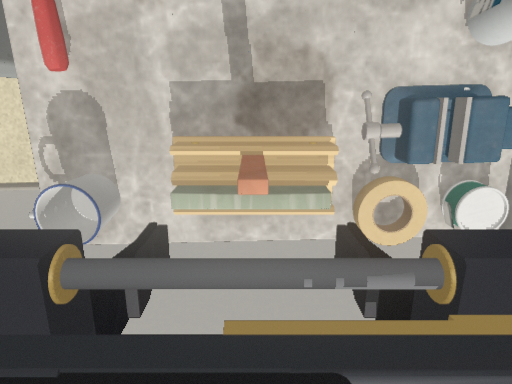

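```bash
python3 - <<'E'
from h import *
P=np.load("w8.npy",allow_pickle=True).item();im=cv2.imread("pics/w8.png")
cv2.imwrite("pics/w8_z.png",cv2.resize(im[130:220,200:310],None,fx=6,fy=6,interpolation=cv2.INTER_CUBIC))
for y in (-252,-266):print(proj(P,(530,y,162)),proj(P,(556,y,162)))
print("floor",proj(P,(543,-252,12)),"z60",proj(P,(543,-252,57)))
E
```

```text
[236.41 180.41] [267.84 179.64]
[237.04 196.63] [268.05 195.88]
floor [252.16 151.45] z60 [252.15 157.74]
```

View pics/w8_z.png

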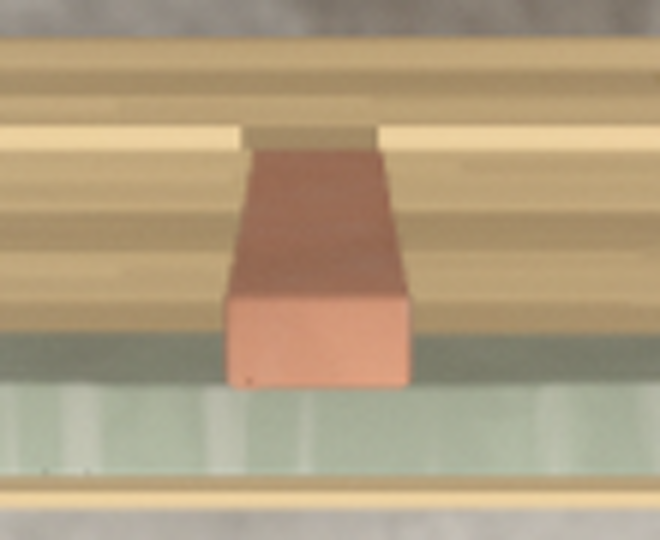

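The stone stands upright: its top face is at about (253,186), where I predicted it, and the fingers are open. Next I'll check IK for the keys, because the wrist configuration flips there.

```bash
python3 - <<'E'
from h import *
from station import r
yaw=-7.25;Z=Ro.from_euler("z",yaw,degrees=True).as_matrix();n=Z@np.array([-.5,0,3**.5/2])
B=np.array([452.4,109,60.6]);G=np.array([447,64.2,60.6])
for nm,K in (("B",B),("G",G)):
  for fl in (1,-1):
    for d in (-8,0,30,60,100,150):
        q=r.inverse_kinematics(K+d*n,tilted(yaw,fl));print(nm,fl,d,np.round(q,1) if q is not None else None)
for p in ((480,100,250),(520,60,260),(560,60,260),(520,60,300)):
    for fl in (1,-1): print(p,fl,np.round(r.inverse_kinematics(p,tilted(yaw,fl)) ,1))
print(r.read_q())
E
```

```text
B 1 -8 [  3.7  35.9 134.6 195.5  20.7 -95.1]
B 1 0 [  3.8  34.5 134.9 196.5  19.7 -96. ]
B 1 30 [   4.4   29.4  135.6  202.    15.6 -101.2]
B 1 60 [   5.1   24.   135.9  213.5   11.1 -112.3]
B 1 100 [   6.    16.3  135.6  258.9    6.7 -157.3]
B 1 150 [  7.5   6.7 134.2 -36.5  12.3 138.8]
B -1 -8 [  3.7  35.9 134.6 195.5  20.7  84.9]
B -1 0 [  3.8  34.5 134.9 196.5  19.7  84. ]
B -1 30 [  4.4  29.4 135.6 202.   15.6  78.8]
B -1 60 [  5.1  24.  135.9 213.5  11.1  67.7]
B -1 100 [  6.   16.3 135.6 258.9   6.7  22.7]
B -1 150 [  7.5   6.7 134.2 -36.5  12.3 -41.2]
G 1 -8 [ -5.3  36.6 137.9 182.3  24.4 -90.4]
G 1 0 [ -5.3  35.2 138.2 182.4  23.4 -90.6]
G 1 30 [ -5.2  29.7 139.  183.2  18.8 -91.2]
G 1 60 [ -5.1  23.7 139.4 184.8  13.2 -92.8]
G 1 100 [  -4.9   15.2  139.1  195.6    4.4 -103.4]
G 1 150 [ -4.6   4.3 137.4  -9.2   8.4 101.4]
G -1 -8 [ -5.3  36.6 137.9 182.3  24.4  89.6]
G -1 0 [ -5.3  35.2 138.2 182.4  23.4  89.4]
G -1 30 [ -5.2  29.7 139.  183.2  18.8  88.8]
G -1 60 [ -5.1  23.7 139.4 184.8  13.2  87.2]
G -1 100 [ -4.9  15.2 139.1 195.6   4.4  76.6]
G -1 150 [ -4.6   4.3 137.4  -9.2   8.4 -78.6]
(480, 100, 250) 1 [  1.9   5.9 118.9 -10.5  25.9 107.3]
(480, 100, 250) -1 [  1.9   5.9 118.9 -10.5  25.9 -72.7]
(520, 60, 260) 1 [ -4.9   7.3 115.   -2.5  27.8  94.3]
(520, 60, 260) -1 [ -4.9   7.3 115.   -2.5  27.8 -85.7]
(560, 60, 260) 1 [ -4.4  10.7 110.4  -3.   29.   95.1]
(560, 60, 260) -1 [ -4.4  10.7 110.4  -3.   29.  -84.9]
(520, 60, 300) 1 [ -4.9   3.7 111.3  -2.1  35.   93.7]
(520, 60, 300) -1 [ -4.9   3.7 111.3  -2.1  35.  -86.3]
[-36.14  25.56  82.33  -0.    72.26 -34.64]
```

```bash
python3 - <<'E'
from h import *
from station import r
yaw=-7.25;Z=Ro.from_euler("z",yaw,degrees=True).as_matrix();n=Z@np.array([-.5,0,3**.5/2])
B=np.array([452.4,109,60.6]);G=np.array([447,64.2,60.6])
r.grab(10)
r.movep((520,60,270),tilted(yaw,1,24)); print(r.read_time(),r.read_q())
for w in ([0,10,124,0,20,90],[0,16,128,0,4,90],[0,16,128,192,4,-102]):
    r.goto_joints(w);print(r.read_time(),r.read_eef_pos(),r.read_ee_rot(),r.read_opening())
for nm,K in (("B",B),("G",G)):
  for t in (30,24,20):
    for d in (-8,30):
        q=r.inverse_kinematics(K+d*n,tilted(yaw,1,t));print(nm,t,d,np.round(q,1) if q is not None else None)
P=r.camera_params("wrist");np.save("w9.npy",P,allow_pickle=True);cv2.imwrite("pics/w9.png",r.camera("wrist"))
for K in (B,G): print(proj(P,K))
E
```

```text
23.8667 [ -5.11   7.64 109.25  -1.4   39.11  93.05]
24.3917 [452.82 110.93 196.05] [179.99 -26.02   0.  ] 0.21409060168990146
24.7667 [480.12 110.48 169.94] [180.   -32.01  -0.06] 0.3938932781038906
27.5833 [516.31 106.1  197.11] [179.14 -39.93   0.04] 0.295527739315946
B 30 -8 [  3.7  35.9 134.6 195.5  20.7 -95.1]
B 30 30 [   4.4   29.4  135.6  202.    15.6 -101.2]
B 24 -8 [   2.6   32.6  129.9  212.9    7.4 -113.7]
B 24 30 [   3.2   26.6  130.8  255.9    4.4 -156.3]
B 20 -8 [  2.   31.3 126.8 -55.8   3.8 154.5]
B 20 30 [  2.5  25.6 127.7 -25.5   7.8 124.5]
G 30 -8 [ -5.3  36.6 137.9 182.3  24.4 -90.4]
G 30 30 [ -5.2  29.7 139.  183.2  18.8 -91.2]
G 24 -8 [ -5.5  32.6 132.7 184.3   9.4 -92.7]
G 24 30 [ -5.4  26.2 133.7 190.6   4.  -98.9]
G 20 -8 [  -5.6   31.1  129.3  231.3    0.7 -139.8]
G 20 30 [ -5.6  25.  130.3  -7.1   4.7  98.7]
[247.62 337.91]
[297.54 344.04]
```

View pics/w9.png

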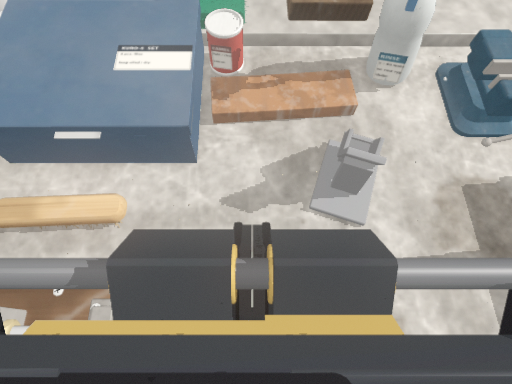

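```bash
cat > press.py <<'E'
from h import *
from station import r
yaw=-7.25;Z=Ro.from_euler("z",yaw,degrees=True).as_matrix();n=Z@np.array([-.5,0,3**.5/2])
o=tilted(yaw,1,28)
def press(K):
    r.move_l(K+6*n,o,max_speed=80);r.wait(.15)
    f0=np.mean([np.array(r.read_wrist_force()) for _ in range(3)],0)
    print("start",r.read_eef_pos(),f0,r.read_time())
    d=6.;log=[]
    while d>-13:
        d-=1;r.move_l(K+d*n,max_speed=25)
        f=(np.array(r.read_wrist_force())-f0)@n;a=(np.array(r.read_eef_pos())-K)@n
        log.append((d,round(a,2),round(f,1)))
        if f>9: break
    r.wait(.15);print(log,r.read_time())
    cv2.imwrite("pics/press_%d.png"%int(K[1]),cv2.resize(r.camera("side")[150:270,180:300],None,fx=4,fy=4,interpolation=cv2.INTER_CUBIC))
    r.move_l(K+30*n,max_speed=100);r.wait(.1);print(r.read_time(),(np.array(r.read_wrist_force())-f0)@n)
B=np.array([452.4,109,60.6]);G=np.array([447,64.2,60.6])
E
python3 - <<'E'
from press import *
q=r.inverse_kinematics(B+30*n,o);print(np.round(q,1))
r.goto_joints(q);print(r.read_eef_pos(),r.read_time())
press(B)
E
```

```text
[   4.    28.3  134.   208.3   11.1 -107.9]
[438.64 110.95  86.82] 28.2
start [449.66 109.36  66.66] [-0.59 -0.76  0.36] 28.8
[(5.0, np.float64(5.16), np.float64(-0.8)), (4.0, np.float64(3.92), np.float64(-1.3)), (3.0, np.float64(2.91), np.float64(-0.4)), (2.0, np.float64(1.92), np.float64(-0.8)), (1.0, np.float64(0.94), np.float64(-0.4)), (0.0, np.float64(-0.06), np.float64(-0.1)), (-1.0, np.float64(-1.06), np.float64(-0.6)), (-2.0, np.float64(-2.06), np.float64(-0.4)), (-3.0, np.float64(-3.07), np.float64(-0.1)), (-4.0, np.float64(-4.07), np.float64(-0.8)), (-5.0, np.float64(-5.05), np.float64(-1.1)), (-6.0, np.float64(-6.06), np.float64(-0.1)), (-7.0, np.float64(-7.06), np.float64(-0.2)), (-8.0, np.float64(-8.06), np.float64(-0.0)), (-9.0, np.float64(-9.07), np.float64(0.3)), (-10.0, np.float64(-10.07), np.float64(0.1)), (-11.0, np.float64(-11.05), np.float64(-0.8)), (-12.0, np.float64(-12.07), np.float64(-0.6)), (-13.0, np.float64(-13.06), np.float64(-0.7))] 33.7
34.4333 0.24827058378034803
```

```bash
ls pics
```

```text
press_109.png
s5.png
s_z.png
side0.png
t5.png
t_z.png
top0.png
ts_z.png
w1.png
w1_z.png
w2.png
w2_z.png
w3.png
w3_z.png
w4.png
w5.png
w5_z.png
w6.png
w7.png
w8.png
w8_z.png
w9.png
wrist0.png
```

View pics/press_109.png

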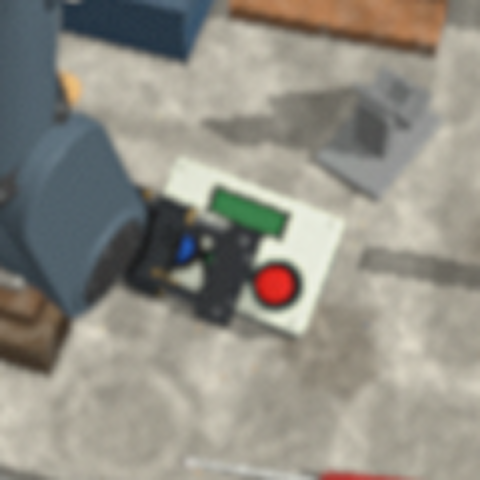

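```bash
python3 - <<'E'
from press import *
P=r.camera_params("wrist");np.save("w10.npy",P,allow_pickle=True);cv2.imwrite("pics/w10.png",r.camera("wrist"));print(r.read_time(),r.read_eef_pos(),r.read_ee_rot(),r.read_opening())
for K in (B,G): print(proj(P,K))
E
```

```text
34.4833 [437.83 110.82  86.17] [179.99 -27.98  -7.25] 0.45923244350355197
[252.12 204.51]
[316.88 204.13]
```

View pics/w10.png

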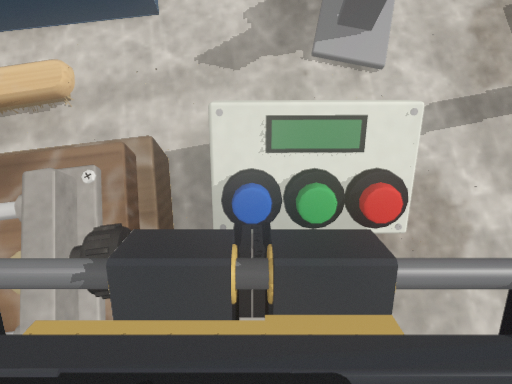

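```bash
python3 - <<'E'
from press import *
P=np.load("w10.npy",allow_pickle=True).item();im=cv2.imread("pics/w10.png")
p=np.array([437.83,110.82,86.17]);tz=Ro.from_euler("xyz",[179.99,-27.98,-7.25],degrees=True).as_matrix()[:,2]
for k in (-40,-19,0,30,43): print(k,proj(P,p+k*tz))
cv2.imwrite("pics/w10_z.png",cv2.resize(im[170:320,180:400],None,fx=3.5,fy=3.5,interpolation=cv2.INTER_CUBIC))
E
```

```text
-40 [252.37 249.43]
-19 [252.3  232.98]
0 [252.24 220.88]
30 [252.17 205.6 ]
43 [252.14 200.08]
```

View pics/w10_z.png

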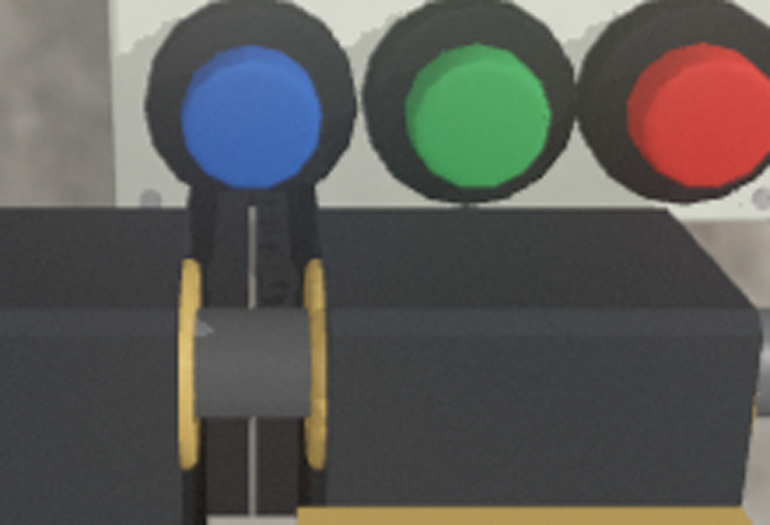

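The wrist view confirms the blue key straight ahead of the tip at (252,203). The first descent met no resistance, so I'll carry on deeper in force-guarded steps.

```bash
python3 - <<'E'
from press import *
r.move_l(B-11*n,o,max_speed=120)
f0=np.mean([np.array(r.read_wrist_force()) for _ in range(3)],0);print(f0,r.read_time())
d=-11.;log=[]
while d>-36:
    d-=2;r.move_l(B+d*n,max_speed=40)
    f=(np.array(r.read_wrist_force())-f0)@n;a=(np.array(r.read_eef_pos())-B)@n
    log.append((d,round(float(a),2),round(float(f),1)))
    if f>8 or len(log)>=8: break
print(log,r.read_time())
cv2.imwrite("pics/w11.png",r.camera("wrist"))
E
```

```text
[-0.3  -0.74 -0.05] 34.975
[(-13.0, -12.53, 0.0), (-15.0, -14.9, -0.2), (-17.0, -17.12, 0.0), (-19.0, -19.15, 0.2), (-21.0, -21.13, -0.7), (-23.0, -23.12, -0.1), (-25.0, -25.13, -1.0), (-27.0, -26.96, 2.0)] 36.975
```

View pics/w11.png

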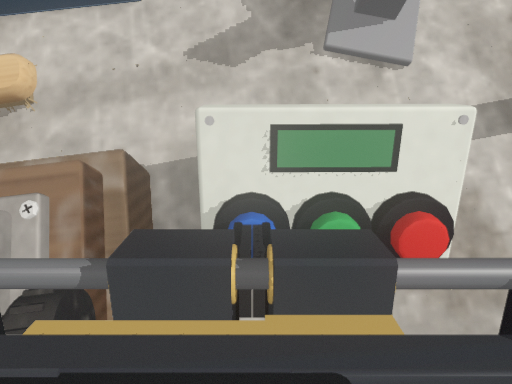

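```bash
python3 - <<'E'
from press import *
f0=np.array([-.3,-.74,-.05]);d=-27.;log=[]
while d>-38:
    d-=2 if d>-31 else 1;r.move_l(B+d*n,max_speed=40)
    f=(np.array(r.read_wrist_force())-f0)@n;a=(np.array(r.read_eef_pos())-B)@n
    log.append((d,round(float(a),2),round(float(f),1)))
    if f>7.5: break
r.wait(.15)
f=(np.array(r.read_wrist_force())-f0)@n;a=(np.array(r.read_eef_pos())-B)@n
print(log,f,a,r.read_time())
cv2.imwrite("pics/w12.png",r.camera("wrist"))
E
```

```text
[(-29.0, -28.97, 2.7), (-31.0, -30.98, 4.4), (-32.0, -31.95, 4.8), (-33.0, -32.22, 12.2)] 10.609173529788093 -32.22728341246292 38.175
```

View pics/w12.png

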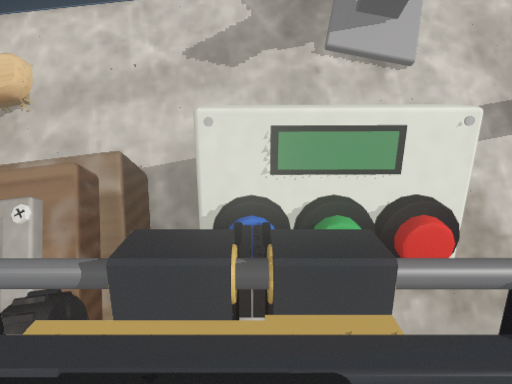

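The blue key bottomed out: the force rose through about 4.8 N to a hard stop at -32.2. I'll release it and press green.

```bash
python3 - <<'E'
from press import *
r.move_l(B-5*n,max_speed=80);r.wait(.1)
print(r.read_time(),r.read_eef_pos(),np.round(r.inverse_kinematics(G-5*n,o),1),r.read_wrist_force())
r.move_l(G-5*n,o,max_speed=80);r.move_l(G-22*n,max_speed=80)
f0=np.array(r.read_wrist_force());d=-22.;log=[]
while d>-38:
    d-=2 if d>-31 else 1;r.move_l(G+d*n,max_speed=40)
    f=(np.array(r.read_wrist_force())-f0)@n;a=(np.array(r.read_eef_pos())-G)@n
    log.append((d,round(float(a),2),round(float(f),1)))
    if f>8: break
r.wait(.15)
f=(np.array(r.read_wrist_force())-f0)@n
print(log,f,r.read_time())
cv2.imwrite("pics/w13.png",r.camera("wrist"))
r.move_l(G-5*n,max_speed=80);r.move_l(G+25*n,max_speed=120);r.wait(.1)
print(r.read_time(),r.read_wrist_force(),r.read_q())
cv2.imwrite("pics/w14.png",r.camera("wrist"));cv2.imwrite("pics/s14.png",r.camera("side"));cv2.imwrite("pics/t14.png",r.camera("top"))
E
```

```text
38.825 [455.54 108.59  56.  ] [ -5.4  34.5 136.3 182.7  18.8 -90.9] [-0.62  0.72  0.02]
[(-24.0, -23.81, 0.5), (-26.0, -25.88, 2.4), (-28.0, -27.97, 2.9), (-30.0, -29.99, 4.2), (-32.0, -31.95, 5.3), (-33.0, -32.18, 12.4)] 13.03317937839937 41.5583
42.6083 [ 0.06  0.02 -0.08] [ -5.31  29.31 137.07 183.69  14.41 -91.85]
```

View pics/w14.png

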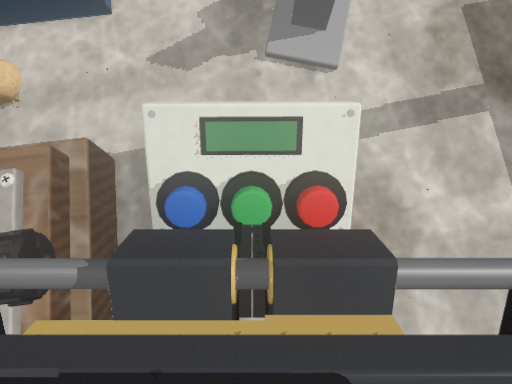

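View pics/s14.png

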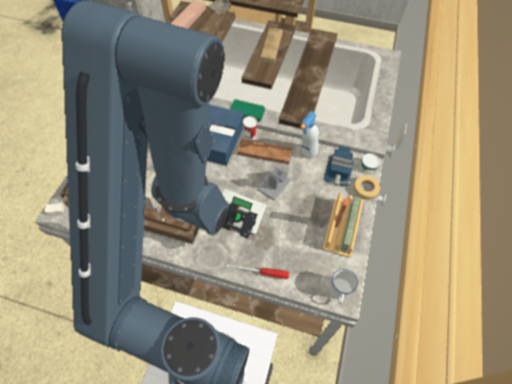

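View pics/w13.png

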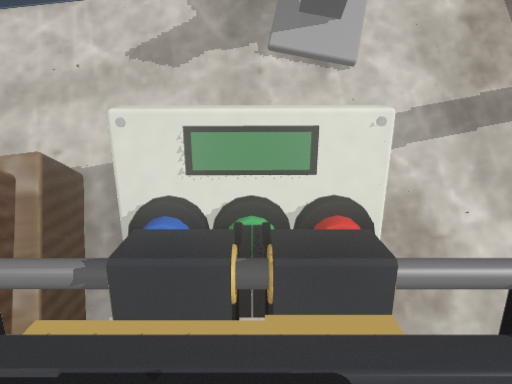

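Every key looks up and equally proud: blue at (186,206), green at (252,206), red at (318,206). The slim stone still stands in the rack at about (342,210) in the side view, and the arm is clear of everything. I'll hand in.

```bash
python3 - <<'E'
from station import r
r.job_done()
try: print(r.read_time())
except Exception as e: print(e)
E
```

```text
the job is handed in; nothing more can be done
the job is handed in; nothing more can be done
```

I drew the slim stone out of the cradle along its length and stood it on end in the rack's narrow slot. Then I pressed the blue key, let it come up, and pressed the green key. I handed in at about 42.8 s of the 56 s allowed.

**Stone:** I lowered it until it touched bottom, eased the load to about 4 N, and let go. The picture after release showed it upright, with its top within about 2 mm of the slot's middle line. It was still standing in the last side view.

**Keys:** Both presses met a soft spring, about 5 N, and then a hard stop after roughly 6 mm. I was back well clear of blue before going to green, and red was never touched. The last wrist picture showed all three keys up, and the wrist force was about 0 N.

**What disagreed:**
- **Key depth:** my first press on blue met nothing, even 13 mm past where the cameras put the key. The fingers first touched it about 26 mm past that point. The closed fingertips seem to end about 25 mm short of the nominal tool point. This cost about 6 s.
- **Stone height:** the stone touched the slot floor about 5 mm lower than the grasp estimate predicted, so I held it a little deeper than planned. That did no harm.
- **Side camera:** it disagreed with the wrist camera by about 2 pixels on the stone, so I left it out of that estimate.

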